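Empty a tray of spent vials through the tipping hopper of a vial discard station

TASK

Carry the tray of spent vials to the white discard station, tip it so that all four vials slide into the hopper and come to lie on its closed flap, and set the empty tray back upright on the blue pad. Then push the lever all the way over toward the side where the orange tote stands, hold it until all four vials have dropped into that tote (push again if one hangs up), and let the lever return to the middle. Let no vial get into the blue tote, and leave the other things on the bench where they are.

Things in the scene. Friction and masses are not known exactly. Their poses are not given: they have to be found in the camera images.
- station: Vial discard station: fixed white box 186 mm deep (x), 316 wide (y), closed deck 166 mm above the bench. Origin: centre of its underside; x to its back (away from the robot), y to its left as the robot sees it. An open steel hopper stands in mid-deck; its floor is a flap that tips left or right, dropping its load into the left or right tote; the totes' front lips show below the front panel.
- hopper (a point): Centre of the hopper's mouth at rim level, 200 mm above the bench; axes as the station. The mouth is 156 mm along x and 190 mm along y at the rim (flared left and right, 166 mm along y from 20 mm down); walls 3 mm sheet. The level flap lies 46 mm below this point. Now and then a vial hangs on the tipped flap; easing the lever half back and pushing again shakes it down.
- lever_knob (a point): Centre of the 32 mm black ball knob on the lever, a 10 mm rod fixed to the flap, upright at rest. It stands 118 mm from the station's centre toward the robot, about 35 mm clear of the hopper and 25 mm of the front panel. The axle runs along the station's x, 148 mm above the bench; the knob is 100 mm above it (248 mm above the bench) and swings with the flap about it.
- flap (a joint): Angle of lever and flap, rad: 0 upright (flap level, closed), + when the knob leans to the station's left (+y), - to its right; stops at +-1.05. Spring-centred, 1.2 N m/rad, about 13 N at the knob when fully over; it swings back when let go. Knob to the left lowers the flap's left edge: the load drops into the left tote; likewise right. The load starts to slide at 0.4 to 0.65 rad; push it fully over.
- tote_orange_in (a point): Centre of the inner floor of the orange tote, which stands fixed in the left or the right bay of the station, 77 mm from the middle; open box, inside 176 mm (x) by 134 mm (y), 60 mm high, floor 10 mm above the bench; axes as the station.
- tote_blue_in (a point): Centre of the inner floor of the blue tote, of the same size, in the other bay of the station.
- pad: Blue bench pad 225 x 175 mm, 3 mm thick, fixed; origin: centre of its underside; x along its long side.
- tray_grip (a point): Centre of the tray's black grip bar (20 mm in x, 76 in y, 26 high, flat upright faces), on a rod bail 110 mm above the tray's underside and 107 above its inner floor. Steel tray, 112 mm wide (y); x points to its open end 81 mm ahead (no lip, things slide off there), back wall 75 mm behind; walls 30 mm. About 0.24 kg empty. It starts on the pad, open end to the robot's left, four vials standing in it.
- vial_a_mid (a point): Middle (half-way up) of a dark olive-green glass vial with a black cap, 28 mm across and 70 mm tall, standing in the tray at the start; z along its axis. On a steel floor tilted about 45 degrees it topples and slides or rolls off (friction 0.45 to 0.66).
- vial_d_mid (a point): Middle (half-way up) of a brown vial with a dark red cap, 31 mm across and 60 mm tall, standing in the tray at the start; z along its axis. On a steel floor tilted about 45 degrees it topples and slides or rolls off (friction 0.45 to 0.66).
- vial_e_mid (a point): Middle (half-way up) of a plain orange plastic vial with an orange cap, 27 mm across and 50 mm tall, standing in the tray at the start; z along its axis. On a steel floor tilted about 45 degrees it topples and slides or rolls off (friction 0.45 to 0.66).
- vial_f_mid (a point): Middle (half-way up) of a brown vial with a black cap, 32 mm across and 56 mm tall, standing in the tray at the start; z along its axis. On a steel floor tilted about 45 degrees it topples and slides or rolls off (friction 0.45 to 0.66).
- marker_blue: Bystander: blue-capped marker pen, 138 mm, loose on the bench; origin on its underside.
- marker_black: Bystander: black-capped marker pen, 138 mm, loose on the bench; origin on its underside.
- scissors: Bystander: scissors with blue handles, 199 mm, loose on the bench; origin on its underside.
- wash_bottle: Bystander: clear bottle with a red cap, 68 mm across, 164 mm tall, loose on the bench; origin on its underside.
- lab_timer: Bystander: round-dial interval timer, 62 x 100 x 114 mm, loose on the bench; origin on its underside.
- orange_cup: Bystander: orange plastic cup, 68 mm across, 92 mm tall, loose on the bench; origin on its underside.
Mind the look-alikes: they are no part of the job. Of the things that look like the part that bears tray_grip, the larger one is meant.

How it is judged:
By the outcome, as a careful person would: the job done as asked, in the order asked, and still so for the second after the job is handed in, with the robot touching nothing.
It also fails if it takes over 69 s, if anything falls off the work surface, if the arm or the gripper's body presses on something with over 40 N, if the wrist force passes 120 N, or if a joint passes its speed limit or range.

ROBOT

A 6-joint arm with a two-finger parallel gripper is mounted at the origin on a cart in front of the work surface, level with it; the furniture and walls round the work are solid. World frame = base frame: x ahead of the robot, y to its left, z up, the work surface at z = 0. Lengths are in mm, angles in rad, forces in N, time in s.
With the tool pointing down it reaches from about 275 to 750 mm from the base axis. Payload 10.2 kg.
Tool frame: the origin (TCP) lies at the very end of the fingers, on their centre line; the grasp point (between the pads) lies 19 mm behind it; z points along the fingers, y is the line along which they close (so a half turn about z gives the same grasp; the last joint's range is limited). The gripper opens to 85 mm and grips with 20 to 120 N. Pads are 22 mm wide; open, the fingers measure 114 mm over their backs; the gripper's body (76 mm by 85 mm) begins 54 mm behind the grasp point. The pads swing forward as they close: fully open they stand 13 mm farther back than shut.
Start: joints at [0.96, 0.313, 1.498, -0, 1.331, -0.223], TCP at [198.543, 486.016, 231.294] pointing down, gripper open.
Joint ranges: [-2.94, 2.94], [-0.97, 2.17], [0.19, 2.56], [-1.23, 4.37], [0.02, 3.11], [-2.88, 2.88]. Speed limits (rad/s): [2.39, 2.39, 3.01, 3.14, 3.14, 3.14].

INTERFACE

Orientations are given as a unit quaternion [w, x, y, z].
In Python, from rig import ctrl gives the robot as it stands.
- The arm moves only by the shell command python3 -m pendant 'ROWS' [FORCE]. ROWS is JSON, a list that holds one entry, the list of rows, each a list of 5 numbers: the shift along the tool's x, y, z normalised to -1 to 1, where 1 is 200 mm, then the turn about the tool's z normalised to -1 to 1, where 1 is pi rad, then the opening, from 0 (shut) to 1 (fully open). In form: [[[dx, dy, dz, spin, hand], ...]]. A call has 1 to 12 rows; each row is the pose to reach, as a shift and turn from the pose commanded when the call began, along the tool's axes at that moment, turning the shorter way round; what a row does not reach only later rows make up. A row lasts 1/10 s, in which the tool goes at most 50 mm and 8.59 degrees, less where a joint would pass 70% of its speed; a pose out of reach is approached as far as the arm can. A call with a number of a shift or a turn outside -1 to 1 is refused whole. A call with a gripper value outside its range is refused whole. The fingers move at their own pace and stop on an object; FORCE is the grip in N (left out, the last holds). Time passes only in rows, so rows that repeat a pose let the fingers close. It gives the time, the measured TCP pose, the force, the opening and the grip force at its end, in the units of the state.
- ctrl.sense(): the state, without advancing time (a new reading comes with each control period).
- ctrl.capture(name): name is "scene" or "top" or "wrist"; returns (picture, depth): 480x640x3 uint8, blue, green, red; 480x640 float32, mm along the optical axis (not along the pixel's ray), 0 where there is no reading.
- ctrl.get_calibration(name): a dict with "K" (3x3 intrinsics, pixels), "origin" and "rotation" of the camera in the world. Camera axes: x right, y down, z forward; pixel columns grow to the right and rows downward; lengths in mm; the calibration is good to about 2 mm. A picture is of the moment at which its call begins: read the wrist's pose just before it. get_calibration takes no time and is no camera call; for the wrist camera it gives the pose at the moment of the call.
- ctrl.finish_job(): hands the job in; it is judged then, once.
The state is a dict: "time_s": time; "joints": joint angles; "dq": joint speeds; "tau": joint torques, N m; "eef_pos": TCP position; "ee_rot": TCP orientation; "force": force on the tool from outside, world axes, zero at the start; "wrist_torque": the same for the moment, N m; "grip_width": opening from 0.0 (shut) to 1.0 (fully open); "grip_force": force on a finger pad.
Only numpy, scipy, OpenCV 4.12 (cv2) and the standard library are available. Lean on these libraries where they do the work, as an engineer would, in place of code of your own. Each camera call takes 0.05 s, during which the arm holds its last target. There are 200 camera calls.

## Working session

There is one attempt and no reset: what is moved stays moved. The work goes in short steps, Python scripts to look and compute and a shell command to move; the robot and the scene stay as the last step left them, time stands still between calls to the robot, and variables do not carry over. Pictures are saved under pics/ and viewed, at most 10 in all, crops included, and the job is handed in when it is done.

```bash
ls; mkdir -p pics; python3 - <<'E'
from rig import ctrl
import cv2,numpy as np
for n in("scene","top"):
    im,d=ctrl.capture(n); cv2.imwrite(f"pics/{n}0.png",im); np.save(f"pics/{n}0.npy",d)
    c=ctrl.get_calibration(n); np.savez(f"pics/{n}cal.npz",**{k:np.array(c[k]) for k in("K","origin","rotation")})
    print(n,c)
print(ctrl.sense())
E
```

```text
pics
scene {'K': array([[479.4220801 ,   0.        , 315.37295618],
       [  0.        , 479.4220801 , 243.39321668],
       [  0.        ,   0.        ,   1.        ]]), 'origin': array([ -93.326023  , -453.2844468 , 1118.10617244]), 'rotation': array([-0.30643995,  0.84379531, -0.41449391,  0.1493279 ])}
top {'K': array([[548.51610621,   0.        , 318.47184802],
       [  0.        , 548.51610621, 235.2353009 ],
       [  0.        ,   0.        ,   1.        ]]), 'origin': array([ 346.30060413,   33.93360056, 1618.54752537]), 'rotation': array([ 0.04380781, -0.70398334,  0.70695439, -0.05199822])}
{'time_s': 0.1, 'joints': array([ 9.59627929e-01,  3.13386234e-01,  1.49833135e+00,  1.81858932e-05,
        1.33097240e+00, -2.23420978e-01]), 'dq': array([-0.0012564 , -0.00197286, -0.00359478, -0.00035453, -0.00066711,
        0.00220017]), 'tau': array([ 1.74842800e-03, -4.12899363e+01, -2.60140961e+01, -2.32538905e-04,
        3.03518340e-03,  1.51883455e-05]), 'eef_pos': array([198.39766732, 485.84147328, 230.80749479]), 'ee_rot': array([-2.30442167e-04,  1.92663563e-01,  9.81264720e-01, -4.98005678e-04]), 'force': array([ 0.41232434, -0.23397344, -0.07344296]), 'wrist_torque': array([0.00407699, 0.02353594, 0.02202073]), 'grip_force': 0.0, 'grip_width': 1.0038218152054215}
```

View pics/scene0.png

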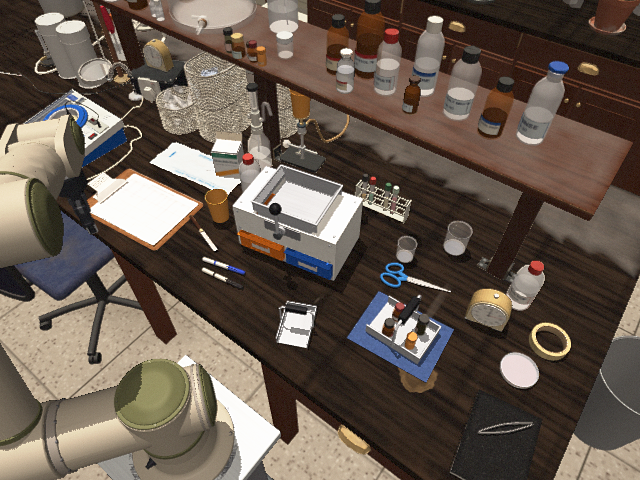

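View pics/top0.png

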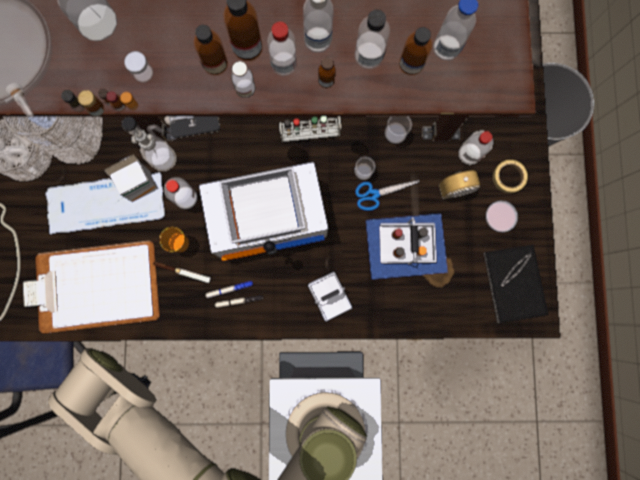

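The scene shows a tray with four vials on the blue pad (scene 403,325, top 407,243). A smaller look-alike tray is at scene (297,322), top (330,296). The larger one, holding the vials on the pad, is the one meant. The orange tote is in the left bay (scene 262,246) and the blue tote in the right. I'll confirm with an enlarged crop.

```bash
cat > h.py <<'E'
import numpy as np,cv2
from scipy.spatial.transform import Rotation as R
def cal(n):
    c=np.load(f"pics/{n}cal.npz"); q=c["rotation"]; return c["K"],c["origin"],R.from_quat([q[1],q[2],q[3],q[0]]).as_matrix()
def at_z(n,u,v,z):
    K,o,M=cal(n); r=M@np.linalg.inv(K)@[u,v,1]; return o+r*(z-o[2])/r[2]
def cloud(n,d):
    K,o,M=cal(n); v,u=np.mgrid[:480,:640]
    p=np.stack([(u-K[0,2])/K[0,0]*d,(v-K[1,2])/K[1,1]*d,d],-1); return p@M.T+o
E
python3 - <<'E'
from h import *
a=cv2.imread("pics/scene0.png");b=cv2.imread("pics/top0.png")
x=cv2.resize(a[285:385,340:460],(400,333),interpolation=3);y=cv2.resize(b[150:310,190:290+60],(400,400),interpolation=3)
z=cv2.resize(b[205:285,360:456],(400,333),interpolation=3);w=cv2.resize(a[160:280,225:375],(400,320),interpolation=3)
o=np.zeros((600,800,3),np.uint8); o[:300,:400]=cv2.resize(x,(400,300));o[:300,400:]=cv2.resize(z,(400,300));o[300:,:400]=cv2.resize(w,(400,300));o[300:,400:]=cv2.resize(y,(400,300))
cv2.imwrite("pics/crop1.png",o)
P=cloud("top",np.load("pics/top0.npy")); 
for u,v in [(415,243),(413,243),(400,233),(399,253),(421,233),(421,251),(265,208),(240,208),(268,247),(271,248),(372,270),(200,190),(316,165),(365,167),(330,296),(280,60),(280,110)]: print((u,v),P[v,u].round(0))
# blue pad mask
hsv=cv2.cvtColor(b,cv2.COLOR_BGR2HSV); m=((P[...,2]<12)&(hsv[...,0]>100)&(hsv[...,0]<125)&(hsv[...,1]>120)&(P[...,1]<-100)); 
n,l,s,c=cv2.connectedComponentsWithStats(m.astype(np.uint8)); i=1+s[1:,4].argmax(); q=P[l==i][:,:2].astype(np.float32); print("pad",cv2.minAreaRect(q))
m=(P[...,2]>150)&(P[...,2]<182)&(P[...,0]<700)&(abs(P[...,1]-160)<220); n,l,s,c=cv2.connectedComponentsWithStats(m.astype(np.uint8)); i=1+s[1:,4].argmax();print("station",s[i],cv2.minAreaRect(P[l==i][:,:2].astype(np.float32)))
E
```

```text
(415, 243) [ 527. -248.  133.]
(413, 243) [ 527. -243.  128.]
(400, 233) [ 563. -217.   72.]
(399, 253) [ 507. -215.   56.]
(421, 233) [ 562. -276.   80.]
(421, 251) [ 512. -277.   63.]
(265, 208) [620. 161. 158.]
(240, 208) [622. 229. 153.]
(268, 247) [502. 143. 265.]
(271, 248) [500. 136. 261.]
(372, 270) [ 462. -142.    8.]
(200, 190) [668. 335. 169.]
(316, 165) [782.  21.  -0.]
(365, 167) [ 776. -128.   -1.]
(330, 296) [385. -15.  94.]
(280, 60) [892. 103. 474.]
(280, 110) [807. 107. 394.]
pad ((534.7988891601562, -246.29180908203125), (177.00643920898438, 227.57151794433594), 4.6928863525390625)
station [ 225  178   73   61 2933] ((625.6138916015625, 167.49948120117188), (151.57643127441406, 173.22698974609375), 11.361702919006348)
```

View pics/crop1.png

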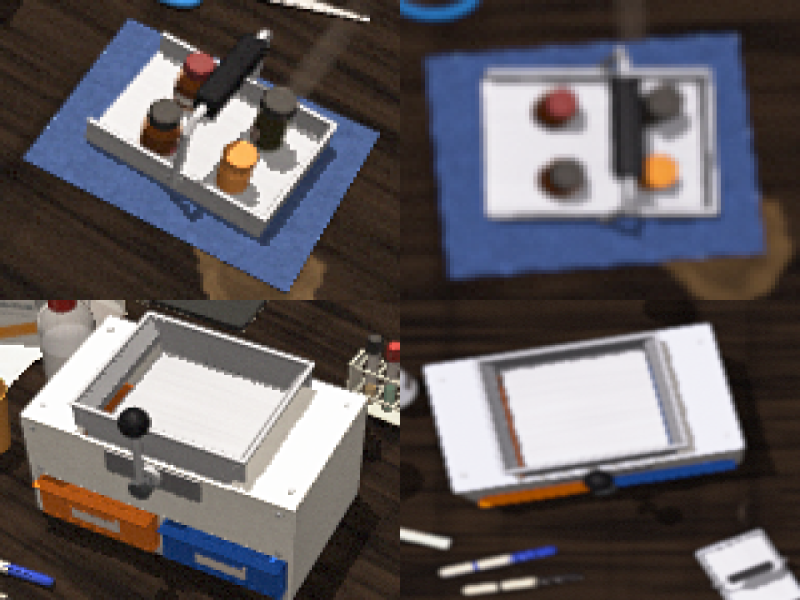

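Crop: the larger tray on the pad has its black bar on a rod bail, with the four vials standing in it, so it is the right one. The bail rod continues past both ends of the bar. Because the tool can only yaw, I plan to pinch the side wall at a rear corner with the fingers closing along tray y. The tray can then pitch about that grip when its front rests on the hopper rim and I lift the rear.

```bash
cat >> h.py <<'E'
def row(pos,a=None,s=None):
    "row numbers to bring TCP to pos with tool-x heading a (deg)"
    from rig import ctrl
    s=s or ctrl.sense(); q=s["ee_rot"]; M=R.from_quat([q[1],q[2],q[3],q[0]]).as_matrix()
    d=M.T@(np.array(pos)-s["eef_pos"])/200; a0=np.degrees(np.arctan2(M[1,0],M[0,0]))
    print("pose",s["eef_pos"].round(1),"a",round(a0,1),"row",d.round(4),"spin",None if a is None else round(((a0-a+180)%360-180)/180,4))
E
python3 - <<'E'
from h import *
b=cv2.imread("pics/top0.png");P=cloud("top",np.load("pics/top0.npy"));g=b.min(2)
def fit(m,lab):
    q=P[m][:,:2].astype(np.float32); r=cv2.minAreaRect(q); print(lab,len(q),r,q.min(0),q.max(0))
box=(P[...,0]>440)&(P[...,0]<640)&(P[...,1]<-120)&(P[...,1]>-360)
fit(box&(P[...,2]>-5)&(P[...,2]<40)&(g>120),"tray white")
fit(box&(P[...,2]>22)&(P[...,2]<38)&(g>90),"tray wall")
fit(box&(P[...,2]>100),"bar")
st=(P[...,0]>500)&(P[...,0]<740)&(abs(P[...,1]-165)<200)
fit(st&(P[...,2]>188)&(P[...,2]<208),"rim")
fit(st&(P[...,2]>160)&(P[...,2]<172)&(g>150),"deck")
Ps=cloud("scene",np.load("pics/scene0.npy")); s2=(Ps[...,0]>440)&(Ps[...,0]<640)&(Ps[...,1]<-120)&(Ps[...,1]>-360)
q=Ps[s2&(Ps[...,2]>100)&(Ps[...,2]<130)];print("bar scene",q.mean(0),q.min(0),q.max(0))
s2=(Ps[...,0]>440)&(Ps[...,0]<560)&(abs(Ps[...,1]-145)<60)&(Ps[...,2]>232); q=Ps[s2];print("knob",q.mean(0),q.max(0),q.min(0))
s=(Ps[...,0]>500)&(Ps[...,0]<740)&(abs(Ps[...,1]-165)<200)&(Ps[...,2]>190)&(Ps[...,2]<206); print("rim scene",cv2.minAreaRect(Ps[s][:,:2].astype(np.float32)))
row((400,200,260),90); row((470,-305,260),90)
E
```

```text
tray white 1508 ((544.18359375, -249.9384765625), (122.15057373046875, 170.2164764404297), 0.8266968727111816) [ 482.80597 -334.4238 ] [ 605.6135  -164.55374]
tray wall 201 ((539.0731811523438, -246.92181396484375), (116.69796752929688, 157.0496826171875), 0.5627928972244263) [ 480.705  -325.4536] [ 597.85144 -167.8764 ]
bar 269 ((540.022216796875, -248.41668701171875), (21.559572219848633, 120.94818878173828), 89.71572875976562) [ 479.56186 -259.23538] [ 600.50696 -237.66454]
rim 935 ((621.6732177734375, 165.9818572998047), (169.0511932373047, 200.2722625732422), 11.5363130569458) [522.0363   52.05654] [722.76447 279.06854]
deck 2896 ((621.1376342773438, 165.68490600585938), (187.7901611328125, 316.0364074707031), 11.463765144348145) [500.51947   -3.881053] [739.8318  335.99982]
bar scene [ 532.74456881 -250.52691428  121.72874389] [ 478.54469005 -259.61937648  100.28911504] [ 600.73060829 -238.77660458  129.8706452 ]
knob [502.25658788 136.90235336 256.3893531 ] [522.90138731 152.80956954 268.85160582] [491.61113716 125.00510416 232.93341755]
rim scene ((604.9137573242188, 161.89590454101562), (208.22486877441406, 201.99057006835938), 11.879036903381348)
pose [198.4 485.8 230.8] a 157.8 row [-1.4735 -0.9421 -0.1453] spin 0.3766
pose [198.4 485.8 230.8] a 157.8 row [-2.7523 -3.1473 -0.1433] spin 0.3766
```

```bash
python3 -m pendant '[[[-0.9,-0.9,-0.15,0.3766,0.5],[-0.9,-0.9,-0.15,0.3766,0.5],[-0.9,-0.9,-0.15,0.3766,0.5],[-0.9,-0.9,-0.15,0.3766,0.5],[-0.9,-0.9,-0.15,0.3766,0.5],[-0.9,-0.9,-0.15,0.3766,0.5],[-0.9,-0.9,-0.15,0.3766,0.5],[-0.9,-0.9,-0.15,0.3766,0.5],[-0.9,-0.9,-0.15,0.3766,0.5]]]' 60; python3 -c "
from h import *
row((485,-309,200),90)"
```

```text
time_s: 1.0
eef_pos: [297.1, 251.1, 261.1]
ee_rot: [-0.0, 0.708, 0.707, -0.0]
force: [-0.5, 0.3, -0.4]
grip_width: 0.499
grip_force: 0.0
pose [297.1 251.1 261.1] a 89.9 row [-2.7991  0.9444  0.3058] spin -0.0005
```

```bash
python3 -m pendant '[[[-1,0.3,0,0,0.5],[-1,0.3,0,0,0.5],[-1,0.3,0,0,0.5],[-1,0.3,0,0,0.5],[-1,0.3,0,0,0.5]]]'; python3 -m pendant '[[[-1,0.3,0,0,0.5],[-1,0.3,0,0,0.5],[-1,0.3,0,0,0.5],[-1,0.3,0,0,0.5],[-1,0.3,0,0,0.5]]]';  python3 -m pendant '[[[-0.8,0.34,0.3,0,0.5],[-0.8,0.34,0.3,0,0.5],[-0.8,0.34,0.3,0,0.5],[-0.8,0.34,0.3,0,0.5],[-0.8,0.34,0.3,0,0.5],[-0.8,0.34,0.3,0,0.5]]]'; python3 - <<'E'
from h import *
from rig import ctrl
row((485,-309.5,200),90)
c=ctrl.get_calibration("wrist"); np.savez("pics/wristcal.npz",**{k:np.array(c[k]) for k in("K","origin","rotation")})
im,d=ctrl.capture("wrist"); cv2.imwrite("pics/w1.png",im); np.save("pics/w1.npy",d); print(c["origin"])
E
```

```text
time_s: 1.5
eef_pos: [357.9, 47.5, 261.1]
ee_rot: [0.0, 0.708, 0.706, -0.0]
force: [0.8, -0.0, 0.5]
grip_width: 0.497
grip_force: 0.0
time_s: 2.0
eef_pos: [417.8, -151.9, 260.6]
ee_rot: [-0.0, 0.707, 0.707, -0.0]
force: [-0.1, 1.3, -0.3]
grip_width: 0.501
grip_force: 0.0
time_s: 2.6
eef_pos: [485.3, -307.7, 200.7]
ee_rot: [-0.001, 0.706, 0.708, 0.0]
force: [0.6, 0.9, -0.2]
grip_width: 0.502
grip_force: 0.0
pose [ 485.3 -307.7  200.7] a 90.1 row [-0.009  -0.0016  0.0035] spin 0.0008
[ 485.26207436 -241.43498021  342.00273222]
```

View pics/w1.png

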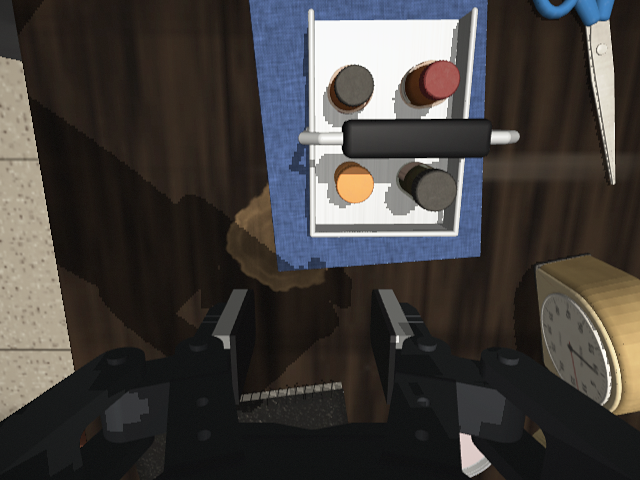

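Wrist view: near side wall at u≈312 (v 12–235), back wall at v≈235, orange vial cap at (354,183), and the fingers just behind at u 235–390. The rear corner has room for the inner finger.

```bash
python3 - <<'E'
from h import *
for l,u,v,z in [("wall rear",312,236,33),("wall front",311,12,33),("far rear",460,234,33),("orange cap",354,183,56),("orange base",354,200,6),("bar c",417,138,126),("rod L",301,138,113),("rod R",518,136,113),("dark cap",434,190,76)]: print(l,at_z("wrist",u,v,z).round(1))
d=np.load("pics/w1.npy");P=cloud("wrist",d)
m=(P[...,2]>27)&(P[...,2]<37)&(P[...,0]>470)&(P[...,0]<620)&(P[...,1]>-345);print(cv2.minAreaRect(P[m][:,:2].astype(np.float32)),P[m].min(0),P[m].max(0))
print(P[170:196,340:368][...,:3].reshape(-1,3).max(0))
row((485,-310,33),90)
E
```

```text
wall rear [ 484.7 -324.5   33. ]
wall front [ 483.6 -169.    33. ]
far rear [ 598.2 -322.5   33. ]
orange cap [ 513.5 -280.5   56. ]
orange base [ 518.8 -301.2    6. ]
bar c [ 537.7 -248.1  126. ]
rod L [ 478.8 -248.7  113. ]
rod R [ 594.7 -247.3  113. ]
dark cap [ 563.  -282.1   76. ]
((538.033203125, -245.90611267089844), (115.85357666015625, 158.4268341064453), 0.5679963231086731) [ 480.10096931 -325.28591155   27.02322358] [ 596.39589544 -166.15149445   36.99321416]
[ 523.00634698 -241.43498021  342.00273222]
pose [ 485.3 -307.4  201.4] a 90.1 row [-0.0136 -0.0015  0.8421] spin 0.0008
```

```bash
python3 -m pendant '[[[-0.0055,0,0.2,0,0.5],[-0.0055,0,0.4,0,0.5],[-0.0055,0,0.6,0,0.5],[-0.0055,0,0.75,0,0.5],[-0.0055,0,0.85,0,0.5],[-0.0055,0,0.91,0,0.5],[-0.0055,0,0.955,0,0.5],[-0.0055,0,0.955,0,0.5]]]'; python3 -m pendant '[[[0,0,0,0,0.2],[0,0,0,0,0.1],[0,0,0,0,0],[0,0,0,0,0],[0,0,0,0,0],[0,0,0,0,0],[0,0,0,0,0],[0,0,0,0,0]]]' 120
```

```text
time_s: 3.45
eef_pos: [485.1, -309.3, 10.3]
ee_rot: [-0.0, 0.707, 0.707, 0.0]
force: [0.1, 0.4, -0.0]
grip_width: 0.502
grip_force: 0.0
time_s: 4.25
eef_pos: [485.4, -310.0, 11.2]
ee_rot: [0.001, 0.707, 0.707, 0.0]
force: [-0.5, 2.6, 6.1]
grip_width: 0.015
grip_force: 58.6
```

```bash
python3 -m pendant '[[[0,0,0,0,0],[0,0,0,0,0],[0,0,-0.01,0,0],[0,0,-0.03,0,0],[0,0,-0.06,0,0],[0,0,-0.1,0,0],[0,0,-0.12,0,0],[0,0,-0.12,0,0]]]'; python3 - <<'E'
from h import *
from rig import ctrl
s=ctrl.sense();print(s["wrist_torque"],s["force"],s["grip_force"])
c=ctrl.get_calibration("wrist"); np.savez("pics/wristcal.npz",**{k:np.array(c[k]) for k in("K","origin","rotation")})
im,d=ctrl.capture("wrist");im2,d2=ctrl.capture("scene"); np.save("pics/w2.npy",d)
cv2.imwrite("pics/w2.png",np.hstack([cv2.resize(im,(440,330)),cv2.resize(im2[270:390,340:470],(357,330))]))
E
```

```text
time_s: 5.05
eef_pos: [485.3, -310.1, 35.2]
ee_rot: [0.001, 0.707, 0.707, -0.0]
force: [0.2, -0.0, -2.7]
grip_width: 0.015
grip_force: 57.6
[-0.22367496  0.17911153  0.00809249] [ 0.18682177 -0.04522234 -2.72263913] 57.595608830451965
```

View pics/w2.png

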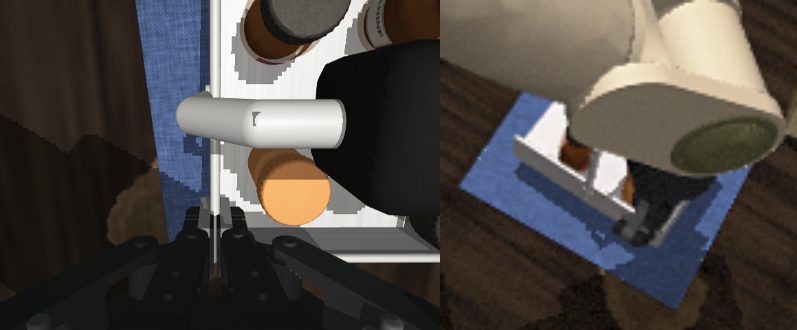

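Left: the pads hold the wall behind the orange vial and the vials are standing. Right: the tray is still over the pad. I'll check its pitch from depth.

```bash
cat >> h.py <<'E'
def wall():
    "near side wall top line z vs y, floor slope, from the wrist camera"
    from rig import ctrl
    c=ctrl.get_calibration("wrist"); np.savez("pics/wristcal.npz",**{k:np.array(c[k]) for k in("K","origin","rotation")})
    im,d=ctrl.capture("wrist"); P=cloud("wrist",d); s=ctrl.sense(); e=s["eef_pos"]
    g=im.min(2)>150; r=P-e; 
    m=g&(d>0)&(r[...,0]>4)&(r[...,0]<110)&(r[...,1]>20)&(r[...,1]<160)&(r[...,2]<30)&(r[...,2]>-130)
    q=r[m]; 
    for _ in range(4):
        A=np.c_[q[:,:2],np.ones(len(q))]; k=np.linalg.lstsq(A,q[:,2],rcond=None)[0]; e_=A@k-q[:,2]; q=q[abs(e_)<max(3,1.5*np.std(e_))]
    print("floor n",len(q),"dz/dx deg",np.degrees(np.arctan(k[0])).round(1),"dz/dy deg",np.degrees(np.arctan(k[1])).round(1),"c",k[2].round(1),"resid",np.std(e_).round(1))
    return im,d
E
python3 -c "
from h import *
wall()"
```

```text
floor n 10339 dz/dx deg -0.4 dz/dy deg -0.2 c -6.4 resid 0.6
```

```bash
python3 -m pendant '[[[0,0,-0.02,0,0],[0,0,-0.07,0,0],[0,0,-0.15,0,0],[0,0,-0.25,0,0],[0,0,-0.37,0,0],[0,0,-0.5,0,0],[0,0,-0.63,0,0],[0,0,-0.75,0,0],[0,0,-0.85,0,0],[0,0,-0.93,0,0],[0,0,-0.98,0,0],[0,0,-1.0,0,0]]]'; python3 -c "
from h import *
wall();row((611.6,-52.5,235),101.5);row((550,-180,240),96)"
```

```text
time_s: 6.4
eef_pos: [485.2, -309.9, 235.5]
ee_rot: [0.001, 0.707, 0.707, 0.0]
force: [0.1, 0.8, -3.6]
grip_width: 0.014
grip_force: 57.6
floor n 10368 dz/dx deg -0.3 dz/dy deg -0.3 c -6.3 resid 0.7
pose [ 485.1 -309.9  235.3] a 90.0 row [1.2869e+00 6.3220e-01 1.0000e-03] spin -0.0639
pose [ 485.1 -309.9  235.3] a 90.0 row [ 0.6494  0.3242 -0.0237] spin -0.0334
```

```bash
python3 -m pendant '[[[0.02,0.01,0,-0.001,0],[0.06,0.03,0,-0.003,0],[0.12,0.06,0,-0.006,0],[0.2,0.1,0,-0.01,0],[0.29,0.145,0,-0.014,0],[0.38,0.19,0,-0.019,0],[0.46,0.23,0,-0.023,0],[0.53,0.265,0,-0.026,0],[0.58,0.29,0,-0.029,0],[0.62,0.31,0,-0.031,0],[0.64,0.32,0,-0.033,0],[0.65,0.324,0,-0.0334,0]]]'; python3 -c "
from h import *
row((611.6,-52.5,232),101.5)"
```

```text
time_s: 7.65
eef_pos: [550.0, -179.7, 234.2]
ee_rot: [-0.0, 0.669, 0.743, -0.0]
force: [-1.2, -0.9, -3.3]
grip_width: 0.017
grip_force: 57.7
pose [ 550.  -179.7  234.2] a 96.0 row [0.6    0.3733 0.011 ] spin -0.0304
```

```bash
python3 -m pendant '[[[0.02,0.012,0,-0.001,0],[0.06,0.037,0,-0.003,0],[0.12,0.075,0,-0.006,0],[0.2,0.124,0,-0.01,0],[0.28,0.174,0,-0.014,0],[0.36,0.224,0,-0.018,0],[0.43,0.267,0,-0.022,0],[0.49,0.305,0,-0.025,0],[0.54,0.336,0,-0.027,0],[0.575,0.358,0.0,-0.029,0],[0.595,0.37,0,-0.0304,0],[0.6,0.3733,0,-0.0304,0]]]'; python3 - <<'E'
from h import *
from rig import ctrl
im,d=wall(); row((611.6,-52.5,232),101.5)
im2,d2=ctrl.capture("scene")
cv2.imwrite("pics/w3.png",np.hstack([cv2.resize(im,(440,330)),cv2.resize(im2[140:300,220:395],(360,330))]))
E
```

```text
time_s: 8.85
eef_pos: [611.7, -52.5, 234.3]
ee_rot: [-0.0, 0.633, 0.774, -0.0]
force: [-0.2, -0.3, -2.5]
grip_width: 0.013
grip_force: 57.7
floor n 6987 dz/dx deg -0.4 dz/dy deg -0.2 c -6.6 resid 0.7
pose [611.6 -52.7 234.2] a 101.5 row [0.0008 0.0002 0.0112] spin -0.0002
```

View pics/w3.png

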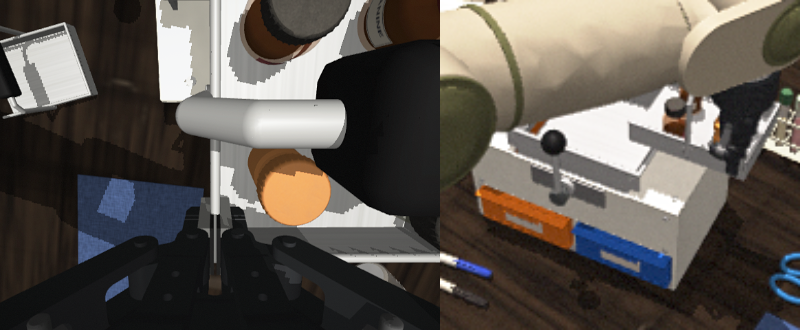

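Tray is level, its front edge over the right part of the hopper, vials standing, and the knob clear. I'll lower it onto the rim.

```bash
python3 -m pendant '[[[-0.01,0,0.02,0,0],[-0.02,0,0.05,0,0],[-0.025,0,0.08,0,0],[-0.025,0,0.1,0,0],[-0.025,0,0.115,0,0],[-0.025,0,0.124,0,0],[-0.025,0,0.124,0,0]]]'; python3 -c "
from h import *
wall()"
```

```text
time_s: 9.65
eef_pos: [612.5, -57.5, 209.3]
ee_rot: [-0.0, 0.633, 0.774, -0.0]
force: [0.7, -0.1, -3.7]
grip_width: 0.015
grip_force: 57.7
floor n 6950 dz/dx deg -0.5 dz/dy deg -0.2 c -6.8 resid 0.7
```

```bash
python3 -m pendant '[[[0,0,0.005,0,0],[0,0,0.01,0,0],[0,0,0.01,0,0]]]'; python3 -m pendant '[[[0,0,0.005,0,0],[0,0,0.01,0,0],[0,0,0.01,0,0]]]'; python3 -c "
from h import *
wall()"
```

```text
time_s: 10.0
eef_pos: [612.6, -57.6, 207.7]
ee_rot: [0.0, 0.633, 0.774, 0.0]
force: [-0.8, -0.9, -1.4]
grip_width: 0.016
grip_force: 58.0
time_s: 10.3
eef_pos: [612.7, -57.8, 206.1]
ee_rot: [0.001, 0.633, 0.774, 0.0]
force: [-1.3, -3.1, 2.4]
grip_width: 0.01
grip_force: 59.2
floor n 8495 dz/dx deg -0.2 dz/dy deg 0.7 c -6.6 resid 0.6
```

```bash
python3 -m pendant '[[[0,0,0,0,0],[0,0,0,0,0],[0.003,0,-0.017,0,0],[0.007,0,-0.035,0,0],[0.011,0,-0.052,0,0],[0.016,0,-0.07,0,0],[0.021,0,-0.088,0,0],[0.0265,0,-0.1025,0,0],[0.0265,0,-0.1025,0,0]]]' 25; python3 -c "
from h import *
wall()"
```

```text
time_s: 11.25
eef_pos: [611.6, -52.2, 226.5]
ee_rot: [0.0, 0.633, 0.774, 0.0]
force: [-0.1, 0.3, -1.8]
grip_width: 0.012
grip_force: 57.7
floor n 6804 dz/dx deg -0.4 dz/dy deg -0.2 c -6.3 resid 0.7
```

```bash
python3 -m pendant '[[[-0.01,0,0.04,0,0],[-0.02,0,0.08,0,0],[-0.0265,0,0.095,0,0],[-0.0265,0,0.1,0,0],[-0.0265,0,0.1,0,0.005],[-0.0265,0,0.1,0,0.005]]]' 20; python3 -m pendant '[[[0,0,0,0,0.008],[0,0,0,0,0.008],[0,0,0,0,0.008]]]' 20
```

```text
time_s: 11.9
eef_pos: [612.6, -57.4, 206.4]
ee_rot: [0.0, 0.633, 0.774, 0.0]
force: [-2.0, 2.7, 1.7]
grip_width: 0.011
grip_force: 58.7
time_s: 12.2
eef_pos: [612.6, -57.4, 206.2]
ee_rot: [0.0, 0.633, 0.774, 0.0]
force: [-1.0, 3.4, 1.6]
grip_width: 0.014
grip_force: 59.0
```

```bash
python3 -m pendant '[[[0,0,0,0,0.014],[0,0,0,0,0.014]]]' 20; python3 -m pendant '[[[0,0,0,0,0.018],[0,0,0,0,0.018]]]' 20;
```

```text
time_s: 12.4
eef_pos: [612.6, -57.5, 206.1]
ee_rot: [0.0, 0.633, 0.774, 0.0]
force: [-0.3, 3.7, 2.8]
grip_width: 0.015
grip_force: 51.1
time_s: 12.6
eef_pos: [612.6, -57.6, 205.9]
ee_rot: [0.0, 0.633, 0.774, -0.0]
force: [-0.5, 2.6, 1.6]
grip_width: 0.02
grip_force: 39.4
```

```bash
python3 -m pendant '[[[0,0,0,0,0.025],[0,0,0,0,0.025],[0.003,0,-0.017,0,0.025],[0.007,0,-0.035,0,0.025],[0.011,0,-0.052,0,0.025],[0.011,0,-0.052,0,0.025]]]' 20;  python3 -c "
from h import *
wall()"
```

```text
time_s: 13.2
eef_pos: [612.2, -55.5, 216.9]
ee_rot: [0.0, 0.633, 0.774, -0.0]
force: [-0.2, -0.3, -3.1]
grip_width: 0.026
grip_force: 15.0
floor n 2412 dz/dx deg 0.5 dz/dy deg -4.0 c -6.6 resid 0.7
```

```bash
python3 -m pendant '[[[0.005,0,-0.017,0,0.025],[0.01,0,-0.034,0,0.025],[0.0155,0,-0.05,0,0.025],[0.022,0,-0.067,0,0.025],[0.029,0,-0.084,0,0.025],[0.0355,0,-0.1,0,0.025],[0.043,0,-0.116,0,0.025],[0.051,0,-0.132,0,0.025],[0.059,0,-0.147,0,0.025]]]' 20;  python3 -c "
from h import *
wall()"
```

```text
time_s: 14.15
eef_pos: [609.7, -43.7, 246.1]
ee_rot: [0.0, 0.633, 0.774, -0.0]
force: [-0.5, -0.0, -3.4]
grip_width: 0.027
grip_force: 16.8
floor n 13004 dz/dx deg 2.7 dz/dy deg -16.8 c -10.2 resid 0.7
```

```bash
python3 -m pendant '[[[0.02,0,-0.03,0,0.028],[0.04,0,-0.06,0,0.028],[0.06,0,-0.0875,0,0.028],[0.085,0,-0.115,0,0.028],[0.11,0,-0.14,0,0.028],[0.1345,0,-0.163,0,0.028],[0.155,0,-0.18,0,0.028],[0.176,0,-0.196,0,0.028],[0.176,0,-0.196,0,0.028],[0.176,0,-0.196,0,0.028]]]' 20;  python3 - <<'E'
from h import *
from rig import ctrl
im,d=wall(); 
im2,d2=ctrl.capture("scene")
cv2.imwrite("pics/w4.png",np.hstack([cv2.resize(im,(440,330)),cv2.resize(im2[140:300,220:395],(360,330))]))
E
```

```text
time_s: 15.2
eef_pos: [602.7, -9.4, 284.9]
ee_rot: [0.0, 0.633, 0.774, -0.0]
force: [-0.9, 0.5, -2.4]
grip_width: 0.034
grip_force: 9.8
floor n 29407 dz/dx deg 6.8 dz/dy deg -35.8 c -19.6 resid 0.7
```

View pics/w4.png

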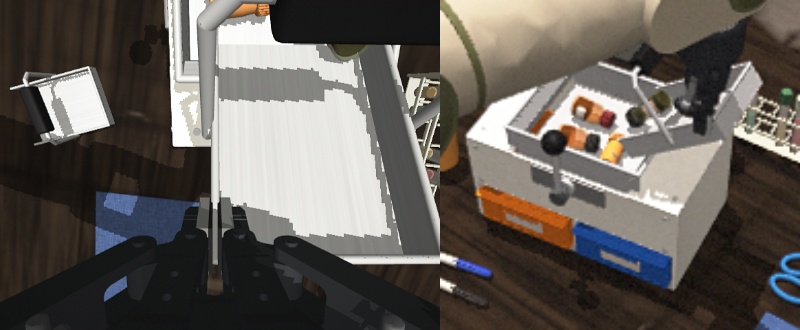

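Left: the tray floor is empty back to the bail, pitched ~36°. Right: two brown vials lie on the flap, and the orange and olive ones are at the tray's lip, just entering the hopper. I'll raise and nudge so they slide clear.

```bash
python3 -m pendant '[[[0.02,0,-0.02,0,0.026],[0.035,0,-0.03,0,0.026],[0.035,0,-0.03,0,0.026],[0.0,0,-0.03,0,0.024],[-0.04,0,-0.035,0,0.024],[-0.07,0,-0.04,0,0.022],[-0.07,0,-0.04,0,0.022],[-0.07,0,-0.04,0,0.022]]]' 20;  python3 - <<'E'
from h import *
from rig import ctrl
im,d=wall(); 
im2,d2=ctrl.capture("scene")
cv2.imwrite("pics/w5.png",np.hstack([cv2.resize(im,(440,330)),cv2.resize(im2[140:300,220:395],(360,330))]))
E
```

```text
time_s: 16.1
eef_pos: [605.6, -23.4, 292.9]
ee_rot: [-0.0, 0.633, 0.774, 0.0]
force: [-0.6, 0.1, -1.8]
grip_width: 0.029
grip_force: 15.3
floor n 30753 dz/dx deg 7.4 dz/dy deg -35.6 c -19.9 resid 0.7
```

View pics/w5.png

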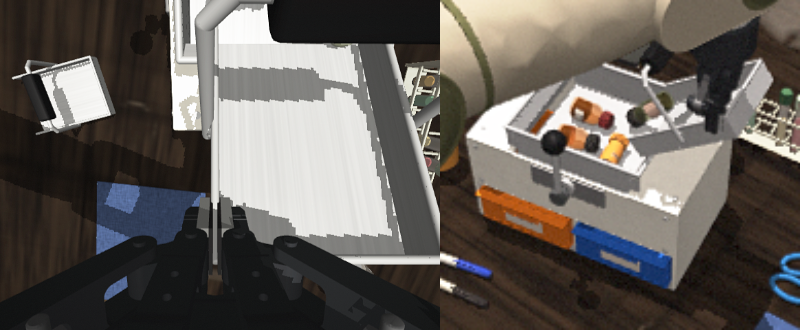

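All four vials now lie in the hopper (crop: brown ×2, orange, olive) and the tray is empty. I'll firm the grip, lift, and go back to the pad.

```bash
python3 -m pendant '[[[0,0,0,0,0],[0,0,-0.06,0,0],[-0.05,0,-0.15,0,0],[-0.15,0,-0.2,0,0],[-0.3,-0.05,-0.2,0.01,0],[-0.45,-0.15,-0.2,0.02,0],[-0.6,-0.25,-0.2,0.035,0],[-0.75,-0.35,-0.2,0.045,0],[-0.85,-0.45,-0.2,0.055,0],[-0.85,-0.45,-0.2,0.0639,0]]]' 20;  python3 -c "
from h import *
wall();row((485,-310,230),90);row((485,-310,10.5),90)"
```

```text
time_s: 17.2
eef_pos: [549.9, -210.3, 334.0]
ee_rot: [0.001, 0.709, 0.705, -0.0]
force: [-0.7, 0.5, -2.2]
grip_width: 0.022
grip_force: 23.7
floor n 26455 dz/dx deg -0.9 dz/dy deg -36.0 c -20.8 resid 0.7
pose [ 550.7 -208.7  334. ] a 89.7 row [-0.5081 -0.3262  0.5199] spin -0.0017
pose [ 550.7 -208.7  334. ] a 89.7 row [-0.5076 -0.3273  1.6174] spin -0.0017
```

```bash
python3 -m pendant '[[[-0.1,-0.07,0.1,0,0],[-0.2,-0.14,0.2,0,0],[-0.3,-0.21,0.35,0,0],[-0.4,-0.28,0.55,0,0],[-0.5,-0.327,0.75,0,0],[-0.507,-0.327,0.9,0,0],[-0.507,-0.327,1.0,0,0],[-0.507,-0.327,1.0,0,0]]]' 20; python3 -m pendant '[[[0,0,0.06,0,0.022],[0,0,0.12,0,0.022],[0,0,0.17,0,0.023],[0,0,0.2,0,0.023],[0,0,0.2,0,0.023]]]' 20;   python3 -c "
from h import *
wall();row((485,-310,10.5),90)"
```

```text
time_s: 18.05
eef_pos: [485.5, -307.5, 130.9]
ee_rot: [-0.002, 0.707, 0.707, 0.0]
force: [0.1, 0.1, -2.8]
grip_width: 0.025
grip_force: 23.8
time_s: 18.55
eef_pos: [485.8, -308.9, 92.6]
ee_rot: [-0.0, 0.707, 0.707, 0.0]
force: [0.2, 0.0, -1.4]
grip_width: 0.022
grip_force: 18.4
floor n 28508 dz/dx deg -0.2 dz/dy deg -35.2 c -19.8 resid 0.7
pose [ 485.8 -308.9   93. ] a 90.0 row [-0.0054 -0.0041  0.4127] spin -0.0001
```

Contact is near. Keep lowering in small rows so the tray levels.

```bash
python3 -m pendant '[[[0,0,0.04,0,0.023],[0,0,0.08,0,0.023],[0,0,0.12,0,0.023],[0,0,0.16,0,0.023],[0,0,0.2,0,0.023],[0,0,0.2,0,0.023]]]' 20; python3 -c "
from h import *
wall()"
```

```text
time_s: 19.2
eef_pos: [485.2, -308.3, 51.5]
ee_rot: [-0.001, 0.707, 0.707, 0.0]
force: [0.8, 0.1, -1.0]
grip_width: 0.029
grip_force: 17.1
floor n 23299 dz/dx deg -0.1 dz/dy deg -14.8 c -14.3 resid 0.7
```

```bash
python3 -m pendant '[[[0,0,0.04,0,0.023],[0,0,0.08,0,0.023],[0,0,0.12,0,0.023],[0,0,0.15,0,0.023],[0,0,0.17,0,0.024],[0,0,0.185,0,0.024],[0,0,0.195,0,0.024],[0,0,0.195,0,0.024]]]' 20; python3 -c "
from h import *
wall()"
```

```text
time_s: 20.05
eef_pos: [485.6, -309.3, 15.7]
ee_rot: [0.0, 0.707, 0.707, -0.0]
force: [-7.0, 2.3, 17.2]
grip_width: 0.027
grip_force: 17.3
floor n 46086 dz/dx deg -0.0 dz/dy deg 0.0 c -11.0 resid 0.7
```

```bash
python3 -m pendant '[[[0,0,-0.01,0,0.06],[0,0,-0.01,0,0.2],[0,0,-0.01,0,0.35],[0,0,-0.01,0,0.35],[0,0,-0.05,0,0.35],[0,0,-0.15,0,0.35],[0,0,-0.35,0,0.35],[0,0,-0.6,0,0.35],[0,0,-0.8,0,0.35],[0,0,-1,0,0.2],[0,0,-1,0,0]]]' 20; python3 - <<'E'
from h import *
from rig import ctrl
row((517.6,83.5,300),101.5)
for n in("wrist","scene"):
    c=ctrl.get_calibration(n)
    if n=="wrist":np.savez("pics/wristcal.npz",**{k:np.array(c[k]) for k in("K","origin","rotation")})
im,d=ctrl.capture("wrist");im2,d2=ctrl.capture("scene")
cv2.imwrite("pics/w6.png",np.hstack([cv2.resize(im,(440,330)),cv2.resize(im2[150:270,225:355],(360,330),interpolation=3)]))
E
```

```text
time_s: 21.2
eef_pos: [487.2, -310.2, 220.3]
ee_rot: [0.005, 0.707, 0.707, 0.0]
force: [0.1, 0.8, -0.5]
grip_width: 0.046
grip_force: 0.0
pose [ 487.2 -310.2  220.3] a 90.0 row [ 1.9654  0.1548 -0.4119] spin -0.064
```

View pics/w6.png

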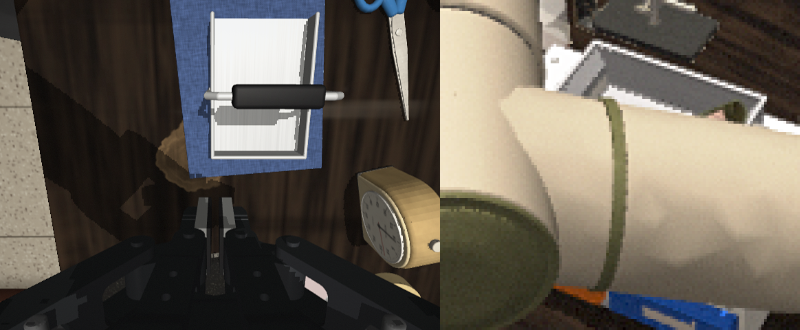

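The empty tray stands upright on the pad. Now to the lever, approaching on its right side with the fingers shut.

```bash
python3 -m pendant '[[[0.1,0.01,-0.15,-0.01,0],[0.3,0.03,-0.3,-0.02,0],[0.5,0.05,-0.412,-0.03,0],[0.7,0.06,-0.412,-0.045,0],[0.9,0.07,-0.412,-0.064,0],[0.98,0.077,-0.412,-0.064,0],[0.98,0.077,-0.412,-0.064,0]]]' 60; python3 -c "
from h import *
row((517.6,83.5,300),101.5)"
```

```text
time_s: 22.0
eef_pos: [501.1, -111.3, 295.6]
ee_rot: [-0.001, 0.632, 0.775, -0.0]
force: [-0.2, -0.2, -0.6]
grip_width: -0.003
grip_force: 0.0
pose [ 501.1 -111.3  295.6] a 101.6 row [ 0.9378  0.2765 -0.0214] spin 0.0005
```

```bash
python3 -m pendant '[[[0.2,0.06,0,0,0],[0.42,0.12,0,0,0],[0.64,0.2,0,0,0],[0.82,0.25,0,0,0],[0.938,0.2765,0,0,0],[0.938,0.2765,0,0,0],[0.938,0.2765,0,0,0]]]'; python3 - <<'E'
from h import *
from rig import ctrl
row((512.9,107,228),101.5)
c=ctrl.get_calibration("wrist"); np.savez("pics/wristcal.npz",**{k:np.array(c[k]) for k in("K","origin","rotation")})
im,d=ctrl.capture("wrist"); cv2.imwrite("pics/w7.png",im)
P=cloud("wrist",d); m=(im.max(2)<70)&(P[...,2]>240)&(P[...,2]<275)&(abs(P[...,0]-505)<40)&(abs(P[...,1]-142)<40)
print("knob",m.sum(),P[m].mean(0),P[m].min(0),P[m].max(0))
E
```

```text
time_s: 22.7
eef_pos: [518.3, 80.8, 295.6]
ee_rot: [-0.0, 0.633, 0.774, -0.001]
force: [0.2, -0.7, 0.6]
grip_width: -0.001
grip_force: 0.0
pose [518.3  80.8 295.6] a 101.4 row [0.1337 0.     0.3381] spin -0.0003
knob 4163 [505.59442103 142.59342431 257.90916518] [489.99458787 126.33680603 245.81880597] [521.2476543  157.92246246 264.46269625]
```

View pics/w7.png

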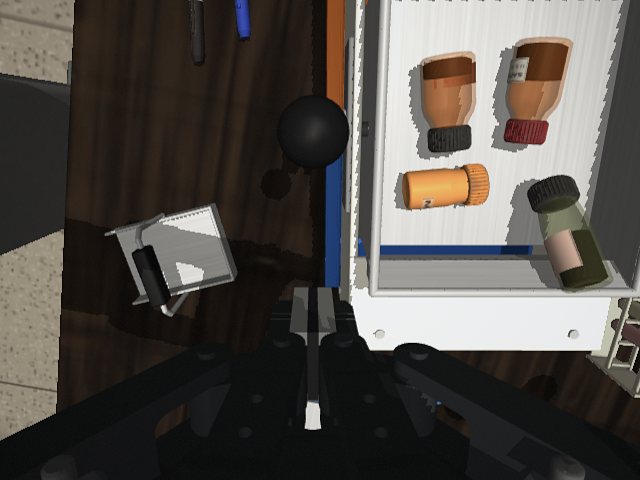

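All four vials lie in the hopper: brown at (450,100) and (538,90), orange (445,187), olive (570,235) against the right flare. The knob is at (313,132), where I estimated it. Now push.

```bash
python3 -m pendant '[[[0,0,0.15,0,0],[0,0,0.28,0,0],[0.05,0,0.338,0,0],[0.1,0,0.338,0,0],[0.16,0,0.338,0,0],[0.22,0,0.339,0,0],[0.27,0,0.341,0,0],[0.3035,0,0.3445,0,0]]]'; python3 -m pendant '[[[0.03,0,0.006,0,0],[0.06,0,0.014,0,0],[0.09,0,0.022,0,0],[0.117,0,0.031,0,0],[0.14,0,0.043,0,0],[0.165,0,0.057,0,0],[0.19,0,0.07,0,0],[0.21,0,0.085,0,0]]]'; python3 -c "
from h import *
row((505.6,142.6,192),101.5)"
```

```text
time_s: 23.55
eef_pos: [506.1, 142.3, 228.3]
ee_rot: [0.001, 0.632, 0.775, 0.0]
force: [0.9, -3.0, 1.8]
grip_width: 0.003
grip_force: 1.6
time_s: 24.35
eef_pos: [497.8, 182.3, 210.6]
ee_rot: [0.001, 0.633, 0.774, -0.0]
force: [1.8, -7.4, 6.6]
grip_width: 0.004
grip_force: 3.9
pose [497.8 182.3 210.6] a 101.5 row [-0.202  -0.0014  0.0933] spin -0.0001
```

```bash
python3 -m pendant '[[[0.02,0,0.022,0,0],[0.04,0,0.045,0,0],[0.06,0,0.068,0,0],[0.08,0,0.093,0,0],[0.085,0,0.1,0,0],[0.085,0,0.1,0,0],[0.085,0,0.1,0,0],[0.085,0,0.1,0,0],[0.085,0,0.1,0,0],[0.085,0,0.1,0,0]]]';  python3 - <<'E'
from h import *
from rig import ctrl
im,d=ctrl.capture("wrist");im2,d2=ctrl.capture("top")
cv2.imwrite("pics/w8.png",np.hstack([cv2.resize(im,(440,330)),cv2.resize(im2[150:270,190:340],(360,330),interpolation=3)]))
E
```

```text
time_s: 25.35
eef_pos: [494.7, 199.0, 192.0]
ee_rot: [0.001, 0.633, 0.774, 0.001]
force: [-1.0, -7.3, 13.2]
grip_width: 0.004
grip_force: 7.4
```

View pics/w8.png

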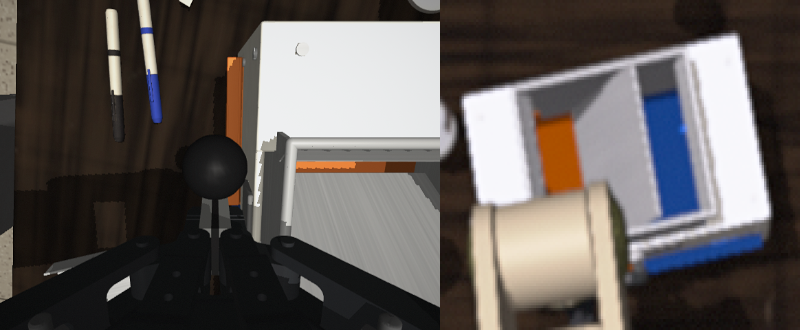

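The flap is tipped left, its visible face is clear, and the blue tote is empty (top crop ~670,160). I'll push to the stop, ease half back, and push again in case one hangs up.

```bash
python3 -m pendant '[[[0.01,0,0.015,0,0],[0.015,0,0.025,0,0],[0.015,0,0.025,0,0],[0.015,0,0.025,0,0],[-0.03,0,-0.04,0,0],[-0.09,0,-0.1,0,0],[-0.13,0,-0.125,0,0],[-0.09,0,-0.1,0,0],[-0.03,0,-0.04,0,0],[0.005,0,0.01,0,0],[0.015,0,0.025,0,0],[0.015,0,0.025,0,0]]]';python3 -m pendant '[[[0,0,0,0,0],[0,0,0,0,0],[0,0,0,0,0],[0,0,0,0,0],[0,0,0,0,0],[0,0,0,0,0],[0,0,0,0,0]]]'; python3 -c "
from h import *
row((505.6-.199*-70,142.6-.98*70,230),101.5)"
```

```text
time_s: 26.65
eef_pos: [494.9, 200.2, 189.2]
ee_rot: [0.004, 0.633, 0.774, -0.0]
force: [-6.3, -19.1, 29.9]
grip_width: -0.001
grip_force: 17.2
time_s: 27.35
eef_pos: [494.9, 200.2, 189.2]
ee_rot: [0.003, 0.633, 0.774, 0.0]
force: [-5.4, -17.8, 29.8]
grip_width: -0.001
grip_force: 17.0
pose [494.9 200.2 189.2] a 101.5 row [-0.6441 -0.0038 -0.2011] spin -0.0001
```

```bash
python3 -m pendant '[[[-0.04,0,-0.045,0,0],[-0.095,0,-0.105,0,0],[-0.14,0,-0.135,0,0],[-0.19,0,-0.157,0,0],[-0.25,0,-0.175,0,0],[-0.305,0,-0.19,0,0],[-0.37,0,-0.195,0,0],[-0.43,0,-0.197,0,0],[-0.54,0,-0.2,0,0],[-0.64,0,-0.25,0,0],[-0.7,0.1,-0.4,0,0],[-0.7,0.2,-0.55,0,0]]]';python3 -m pendant '[[[0,0.1,-0.2,0,0],[0,0.2,-0.4,0,0],[0,0.25,-0.4,0,0],[0,0.25,-0.4,0,0],[0,0.25,-0.4,0,0]]]'; python3 - <<'E'
from h import *
from rig import ctrl
im,d=ctrl.capture("wrist");im2,d2=ctrl.capture("scene")
cv2.imwrite("pics/w9.png",np.hstack([cv2.resize(im,(440,330)),cv2.resize(im2[150:290,210:370],(360,330),interpolation=3)]))
E
```

```text
time_s: 28.55
eef_pos: [560.9, 71.4, 295.9]
ee_rot: [-0.001, 0.633, 0.774, -0.0]
force: [1.0, 0.0, 0.2]
grip_width: 0.001
grip_force: 0.0
time_s: 29.05
eef_pos: [609.3, 82.7, 374.0]
ee_rot: [-0.001, 0.633, 0.774, -0.001]
force: [0.3, 0.1, 1.0]
grip_width: 0.0
grip_force: 0.0
```

View pics/w9.png

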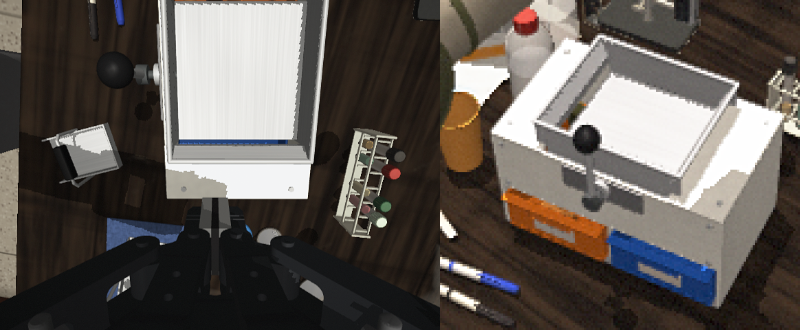

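The hopper is empty and the lever is upright again. I've now viewed 12 pictures, which is over the limit of 10, so I'll do the last check from depth alone: the height of what shows in the left gap.

```bash
python3 - <<'E'
from h import *
from rig import ctrl
im,d=ctrl.capture("scene"); P=cloud("scene",d)
c=np.array([621.3,165.8]); r=P[...,:2]-c; xs=r@[.98,.199]; ys=r@[-.199,.98]
for lab,lo,hi in(("left",30,150),("right",-150,-30)):
    m=(abs(xs)<88)&(ys>lo)&(ys<hi)&(P[...,2]>5)&(P[...,2]<145)
    m&=~((xs<-76)); print(lab,m.sum()); 
    for p,x,y,b in list(zip(P[m],xs[m],ys[m],im[m]))[::max(1,m.sum()//12)]: print(x.round(),y.round(),p[2].round(),b)
m=(abs(xs)<70)&(abs(ys)<80)&(P[...,2]>162)&(P[...,2]<195); print("above flap",m.sum())
E
```

```text
left 155
86.0 94.0 145.0 [115 125 132]
87.0 106.0 115.0 [130 140 148]
86.0 130.0 72.0 [124 137 150]
64.0 120.0 82.0 [102 109 115]
46.0 121.0 85.0 [44 53 55]
47.0 145.0 56.0 [ 22  58 110]
-75.0 143.0 50.0 [  0  45 110]
-46.0 141.0 12.0 [ 72 108 162]
-67.0 107.0 42.0 [ 76 131 193]
-69.0 96.0 36.0 [ 44 101 170]
-67.0 77.0 35.0 [ 42  98 163]
-67.0 60.0 34.0 [22 55 92]
-47.0 50.0 9.0 [ 18  83 186]
right 70
-47.0 -32.0 10.0 [141  71  30]
-47.0 -38.0 10.0 [143  68  25]
-50.0 -43.0 11.0 [141  67  25]
-50.0 -50.0 10.0 [139  67  26]
-53.0 -58.0 12.0 [118  56  24]
-45.0 -71.0 11.0 [140  91  66]
-45.0 -74.0 8.0 [140  64  22]
-46.0 -81.0 8.0 [139  66  22]
-49.0 -85.0 10.0 [139  69  26]
-51.0 -93.0 11.0 [139  69  27]
-53.0 -97.0 11.0 [127  65  25]
-48.0 -111.0 13.0 [106  52  28]
-46.0 -116.0 9.0 [255 139  58]
-48.0 -124.0 12.0 [137  63  19]
above flap 2
```

```bash
python3 -c "
from rig import ctrl
print(ctrl.finish_job())"
```

```text
the job is handed in; nothing more can be done
None
```

Job handed in at about 29 s: final pictures show the hopper empty, nothing in the blue tote, the lever upright and the empty tray upright on the pad; the four vials can only be in the orange tote, though I did not see them all there, and I viewed 12 pictures against the limit of 10.

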